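# Lift the formed bracket out of its die

## Robot

A 6-joint arm with a two-finger parallel gripper is mounted at the origin on the work surface. World frame = base frame: x ahead of the robot, y to its left, z up, the work surface at z = 0. Lengths are in m, angles in rad, forces in N, time in s.
With the tool pointing down it reaches from about 0.275 to 0.875 m from the base axis. Payload 12.5 kg.
Tool frame: the origin (TCP) lies between the finger pads; the fingertips stand ahead of it and the grasp point (between the pads) is the TCP (env.tcp_to_tips is the z of the fingertips in the tool frame, in m); z points along the fingers, y is the direction in which the jaws open and shut (so a half turn about z gives the same grasp; the last joint's range is limited). The gripper opens to 85 mm and grips with 20 to 120 N. Pads are 22 mm wide; open, the fingers measure 114 mm over their backs; the gripper's body (76 mm by 85 mm) begins 54 mm behind the grasp point. The pads swing forward as they close: fully open they stand 13 mm farther back than shut.
Start: joints at [-1.386, 0.351, 1.652, -0, 1.139, -0.085], TCP at [0.147, -0.53, 0.224] pointing down, gripper open.
Joint ranges: [-2.75, 2.75], [-0.79, 2.1], [0.01, 2.65], [-1.57, 4.71], [0.07, 3.14], [-2.87, 2.87]. Speed limits (rad/s): [2.22, 2.22, 2.79, 3.14, 3.14, 3.14].

## Interface

Orientations are given as a 3x3 rotation matrix whose columns are the frame's x, y, z axes.
In Python, from cell import env, read_camera gives the robot as it stands.
- The arm moves only by the tool step_arm, never from a script. Its argument "steps" is a list of rows, each a list of 3 entries, a list of its own where there are three numbers: the shift along the world's x, y, z in mm, then the turn about the world's z in degrees, then the closure, from 0 (fully open) to 1 (shut). In form: [[[dx, dy, dz], spin, hand], ...]. A call has 1 to 12 rows; each row is the pose to reach, as a shift and turn from the pose commanded when the call began; what a row does not reach only later rows make up. A row lasts 1/8 s, in which the tool goes at most 62.5 mm and 10.7 degrees, less where a joint would pass 70% of its speed; a pose out of reach is approached as far as the arm can. A call with a gripper value outside its range is refused whole. The fingers move at their own pace and stop on an object; "force" is the grip in N (left out, the last holds). Time passes only in rows, so rows that repeat a pose let the fingers close. It gives the time, the measured TCP pose, the force and the opening at its end, in the units of the state.
- env.read_state(): the state, without advancing time (a new reading comes with each control period).
- read_camera(name): name is "side" or "top"; returns a dict with "img" (384x512x3 uint8, blue, green, red), "depth" (384x512 float32, m along the optical axis (not along the pixel's ray), 0 where there is no reading), "vfov" (degrees; the focal length in pixels is half the picture's height over the tangent of half this angle, whatever the lens; pixels are square), "cx", "cy" (the principal point, pixels), "R" (3x3) and "t" (3): a world point X has camera coordinates R X + t. Camera axes: x right, y down, z forward; pixel columns grow to the right and rows downward; lengths in m; the calibration is good to about 2 mm. A picture is of the moment at which its call begins.
- env.job_done(): hands the job in, once; it reports no verdict.
The state is a dict: "time": time; "joint_positions": joint angles; "joint_vel": joint speeds; "tau": joint torques, N m; "ee_pos": TCP position; "tool_rot": TCP orientation; "contact_force": force on the tool from outside, world axes, zero at the start; "ft_torque": the same for the moment, N m; "finger_gap": opening from 0.0 (shut) to 1.0 (fully open).
Only numpy, scipy, OpenCV 4.12 (cv2) and the standard library are available. Lean on these libraries where they do the work, as an engineer would, in place of code of your own. Each camera call takes 0.05 s, during which the arm holds its last target. There are 200 camera calls.

## Task

Lift the formed U-shaped bracket out of the open die it was pressed in and set it down in the blue tray, legs up and standing flat on the tray's floor, then let go of it. Set it down rather than drop it, and leave the flat blank on the other die where it lies.

Things in the scene. Friction and masses are not known exactly. Their poses are not given: they have to be found in the camera images.
- bracket: Formed U bracket of bare 4 mm metal, 140 to 280 g, legs up: web 44 (x) by 50 mm (y), a flat leg 60 mm tall along each y edge (50 mm over the outer faces, 42 between), a black dot on each. It stands in die_a, its top 42 mm above the die's top face: grip it from above across the legs' outer faces. Origin: centre of the web's underside; z along the legs. Half a turn about z looks the same.
- die_a: The open die holding the bracket, fixed: dark steel block 110 (x) by 120 (y) by 40 mm high on a green shoe 150 by 120 by 12 mm. Pocket in its top 48 (x) by 54 (y), 18 mm deep: the bracket stands in it, same yaw, about 2 mm play each side. Brass pins 6 mm thick stand 5 mm above the top at x +-27, y +-50 mm. Origin: centre of the underside, on the work surface.
- blank: Flat, still unformed strip of the same metal, 44 mm (x) by 160 mm (y) by 4 mm, lying between the pins across the mouth of the second, identical die, its underside 40 mm above the work surface. Origin: centre of its underside. To be left alone.
- tray: Open blue plastic tray, empty, fixed, outside 180 mm (x) by 150 mm (y) by 25 mm high, walls and floor 5 mm thick. Origin: centre of its underside, on the work surface; the inner floor is 5 mm above it.
Mind the look-alikes: they are no part of the job. Leave any yellow look-alike of the bracket alone.

How it is judged:
On the way:
1. the bracket is lifted clear of its die: its underside more than 5 mm above the die's top face (z of bracket in the frame of die_a above 0.045 m), for 0.1 s.
At the end, for the whole second after the job is handed in: The bracket stands legs up (within 10 degrees of upright) on the floor of the blue tray (its origin within 70 mm in x and 55 mm in y of the tray's centre, and within 5 mm of the floor), at rest and released; the flat blank is within 15 mm of where it started (x of bracket in the frame of tray between -0.07 and 0.07 m and y of bracket in the frame of tray between -0.055 and 0.055 m and z of bracket in the frame of tray below 0.01 m and angle between bracket's own z axis and vertical below 0.17 rad and linear speed of bracket below 0.02 m/s and contact force between bracket and the fingers below 0.1 N and distance of blank from where it was at the start of the episode below 0.015 m); the robot touches nothing.
It fails at once if the bracket is dropped: it falls freely, touching nothing, faster than 0.6 m/s (a drop of about 18 mm) (contact force between bracket and anything else below 0.05 N and linear speed of bracket above 0.6 m/s).
It fails at once if the flat blank is moved more than 15 mm (distance of blank from where it was at the start of the episode above 0.015 m).
It also fails if it takes over 38 s, if anything falls off the work surface, if the arm or the gripper's body presses on something with over 40 N, if the wrist force passes 120 N, or if a joint passes its speed limit or range.

## Working session

There is one attempt and no reset: what is moved stays moved. The work goes in short steps, Python scripts to look and compute and a tool call to move; the robot and the scene stay as the last step left them, time stands still between calls to the robot, and variables do not carry over. Pictures are saved under pics/ and viewed, about 8 in all and at most 12, crops included, and the job is handed in when it is done.

Besides the shell and the picture viewer there is one more tool, called after ">>>" as name(argument=value, ...), one argument or row to a line, values as JSON. step_arm: Moves the arm, as the interface text tells. Its arguments: {"type":"object","properties":{"steps":{"type":"array","items":{"type":"array"}},"force":{"type":"number"}},"required":["steps"]}

```bash
mkdir -p pics; cat > h.py <<'E'
import numpy as np, cv2
from cell import env, read_camera
def f(c): return c["img"].shape[0]/2/np.tan(np.radians(c["vfov"])/2)
def ray(c,u,v,z):
    F=f(c); d=c["R"].T@np.array([(u-c["cx"])/F,(v-c["cy"])/F,1]); o=-c["R"].T@c["t"]
    return o+d*(z-o[2])/d[2]
def pts(c):
    F=f(c); v,u=np.mgrid[:384,:512]; D=c["depth"]
    P=np.stack([(u-c["cx"])/F*D,(v-c["cy"])/F*D,D],-1)
    return (P-c["t"])@c["R"]
E
python3 - <<'E'
from h import *
a=read_camera("top");b=read_camera("side")
cv2.imwrite("pics/a.png",cv2.resize(a["img"],(768,576)));cv2.imwrite("pics/b.png",cv2.resize(b["img"],(768,576)))
for c in(a,b):print(c["vfov"],c["cx"],c["cy"],-c["R"].T@c["t"],c["R"].round(2).tolist(),(c["depth"]>0).mean())
s=env.read_state();print(s["time"],s["ee_pos"],s["tool_rot"],s["finger_gap"],env.tcp_to_tips)
E
```

```text
46.06962088197294 258.6742891687599 195.37202318613575 [ 0.41656452 -0.00346659  1.09174665] [[0.03, -1.0, -0.02], [-1.0, -0.03, -0.04], [0.04, 0.02, -1.0]] 0.9960683186848959
45.338699380780724 260.03330120002045 193.6634763622161 [0.01087627 0.65304423 0.89359785] [[-0.83, -0.56, -0.0], [-0.41, 0.6, -0.69], [0.39, -0.57, -0.73]] 0.9961090087890625
0.1 [ 0.14657032 -0.52980687  0.22321484] [[ 9.63820659e-01  2.66551492e-01 -1.96482889e-04]
 [ 2.66551553e-01 -9.63820137e-01  1.00695812e-03]
 [ 7.90320229e-05 -1.02289985e-03 -9.99999474e-01]] 1.0049508546993846 0.019
```

View pics/a.png

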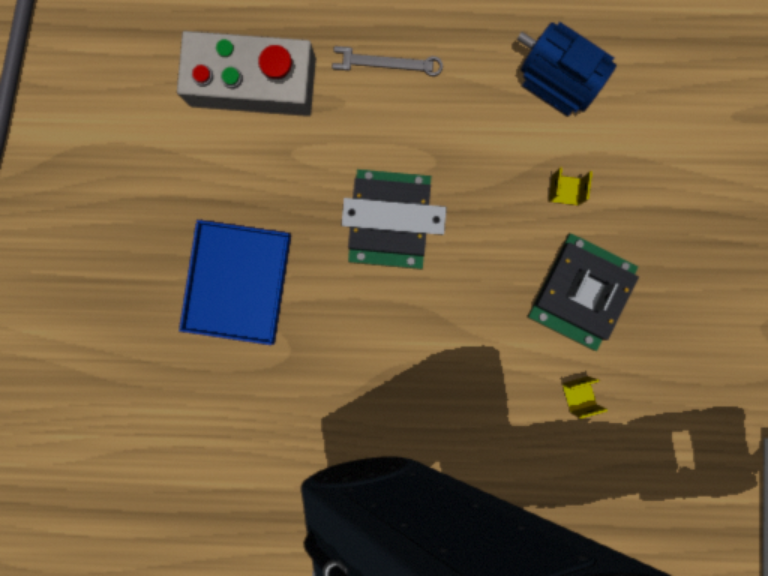

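View pics/b.png

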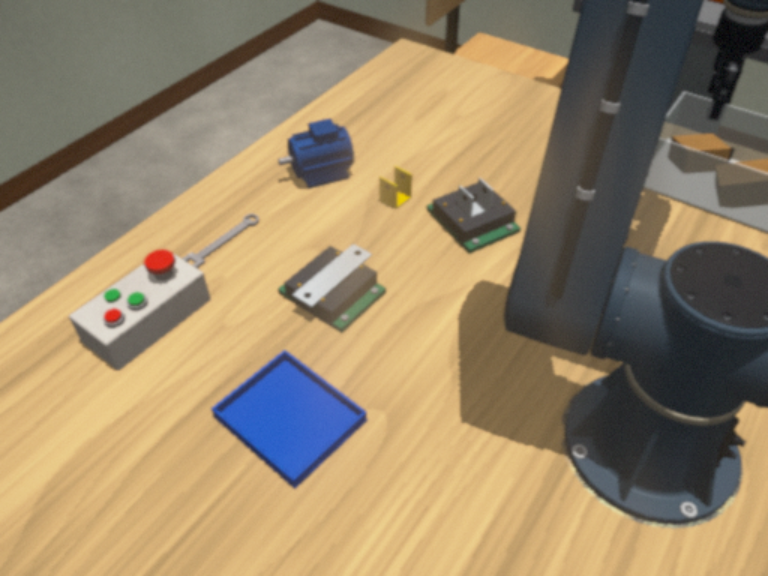

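The top view shows die_a with the bracket near (588,290) in the enlarged image, the tray near (236,282), and the blank's die near (392,216). The yellow look-alikes are near (570,188) and (582,395). The side view confirms the legs are up.

```bash
python3 - <<'E'
from h import *
c=read_camera("top");P=pts(c);I=c["img"].astype(int);Z=P[...,2]
np.set_printoptions(precision=4,suppress=True)
def rect(m,n,z=None):
    m=m.astype(np.uint8)
    k,l,st,ce=cv2.connectedComponentsWithStats(m); i=1+st[1:,4].argmax(); mm=l==i
    v,u=np.nonzero(mm); q=np.array([ray(c,a,b,z)[:2] for a,b in zip(u,v)]) if z is not None else P[mm][:,:2]
    r=cv2.minAreaRect((q*1000).astype(np.float32)); print(n,st[i],"rect mm",r,"medz",np.median(Z[mm]))
roi=np.zeros(Z.shape,bool);roi[150:240,345:432]=1
tray=np.zeros(Z.shape,bool);tray[135:240,110:205]=1
rect(tray&(I[...,0]-I[...,2]>60),"tray",.0125)
g=roi&(I[...,1]-I[...,2]>15)&(I[...,1]-I[...,0]>5)
q=np.array([ray(c,u,v,.012)[:2] for v,u in zip(*np.nonzero(g))]);print("green",cv2.minAreaRect((q*1000).astype(np.float32)))
dark=roi&(Z>.03);q=P[dark&(Z<.047)][:,:2];print("die top",cv2.minAreaRect((q*1000).astype(np.float32)),np.median(Z[dark]))
hi=roi&(Z>.058);q=P[hi];print("legs",len(q),Z[hi].max(),cv2.minAreaRect((q[:,:2]*1000).astype(np.float32)))
t=roi&(Z>.074);q=P[t];print("tops",len(q),cv2.minAreaRect((q[:,:2]*1000).astype(np.float32)))
# brass pins
p=roi&(I[...,2]-I[...,0]>35)&(Z>.03)
k,l,st,ce=cv2.connectedComponentsWithStats(p.astype(np.uint8))
for i in range(1,k):print("pin",st[i,4],ce[i],ray(c,*ce[i],.045))
cv2.imwrite("pics/c.png",np.hstack([cv2.resize(c["img"][155:240,345:430],(595,595),interpolation=2)]))
E
```

```text
tray [ 120  147   73   83 4565] rect mm ((466.9054260253906, 266.53961181640625), (151.2126007080078, 180.0942840576172), 83.0267333984375) medz 0.006045105347119834
green ((465.52789306640625, -289.43731689453125), (120.1943130493164, 149.69139099121094), 64.74835968017578)
die top ((465.48162841796875, -289.638671875), (121.17916870117188, 111.1892318725586), 64.87154388427734) 0.04102324881193277
legs 197 1.0917466495375197 ((457.03985595703125, -161.98622131347656), (59.641239166259766, 321.7293701171875), 3.8213717937469482)
tops 131 ((456.66387939453125, -162.01133728027344), (58.88761520385742, 321.7293701171875), 3.8213717937469482)
pin 1 [376. 151.] [ 0.5631 -0.2508  0.045 ]
pin 1 [431. 159.] [ 0.5475 -0.3774  0.045 ]
pin 1 [393. 160.] [ 0.5431 -0.2902  0.045 ]
pin 7 [378.     173.2857] [ 0.5115 -0.2562  0.045 ]
pin 1 [356. 174.] [ 0.5086 -0.2056  0.045 ]
pin 1 [363. 182.] [ 0.4905 -0.222   0.045 ]
pin 1 [357. 184.] [ 0.4855 -0.2083  0.045 ]
pin 1 [351. 186.] [ 0.4805 -0.1946  0.045 ]
pin 8 [367.875 194.125] [ 0.4627 -0.2337  0.045 ]
pin 9 [417.3333 192.8889] [ 0.4684 -0.3471  0.045 ]
pin 1 [431. 205.] [ 0.4413 -0.3787  0.045 ]
pin 1 [426. 208.] [ 0.4341 -0.3674  0.045 ]
pin 8 [406.875 213.875] [ 0.4195 -0.3238  0.045 ]
pin 1 [426. 214.] [ 0.4203 -0.3675  0.045 ]
pin 1 [427. 222.] [ 0.402 -0.37   0.045]
pin 1 [405. 226.] [ 0.3915 -0.3199  0.045 ]
pin 1 [363. 229.] [ 0.3821 -0.2239  0.045 ]
pin 1 [374. 228.] [ 0.385  -0.2491  0.045 ]
pin 1 [410. 231.] [ 0.3803 -0.3315  0.045 ]
pin 1 [412. 230.] [ 0.3827 -0.3361  0.045 ]
pin 1 [385. 237.] [ 0.365  -0.2746  0.045 ]
```

View pics/c.png

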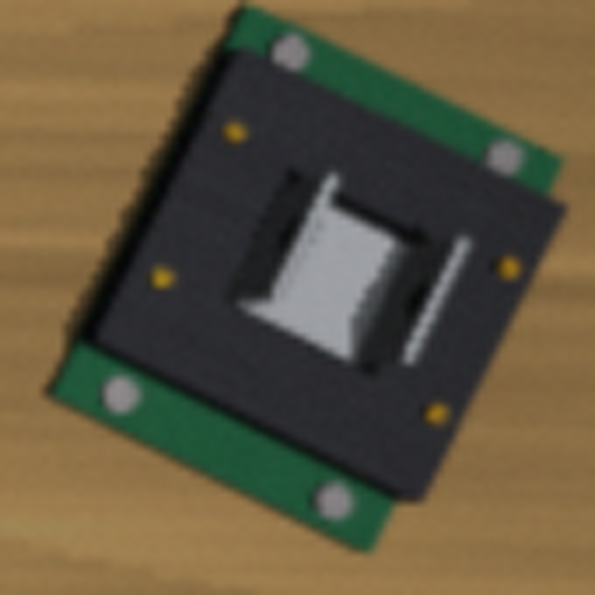

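```bash
python3 - <<'E'
from h import *
c=read_camera("top");I=c["img"];np.set_printoptions(precision=4,suppress=True)
for n,e in(("L",[(333,176),(277,298)]),("R",[(463,240),(410,360)])):
    print(n,[ray(c,345+a/7-.4,155+b/7-.4,.082) for a,b in e])
P=pts(c);m=np.zeros((384,512),bool);m[150:240,345:425]=1;Z=P[...,2];m&=(Z>.06)&(Z<.1)
q=P[m];print(q[np.argsort(q[:,1])].round(3).tolist())
E
```

```text
L [array([ 0.4945, -0.2789,  0.082 ]), array([ 0.4552, -0.2618,  0.082 ])]
R [array([ 0.4751, -0.3203,  0.082 ]), array([ 0.4366, -0.3041,  0.082 ])]
[[0.473, -0.321, 0.083], [0.475, -0.32, 0.085], [0.475, -0.319, 0.08], [0.473, -0.319, 0.081], [0.476, -0.319, 0.067], [0.47, -0.319, 0.082], [0.468, -0.319, 0.082], [0.475, -0.318, 0.076], [0.473, -0.318, 0.063], [0.473, -0.318, 0.079], [0.471, -0.317, 0.072], [0.473, -0.317, 0.072], [0.47, -0.317, 0.08], [0.471, -0.316, 0.068], [0.468, -0.316, 0.083], [0.464, -0.316, 0.085], [0.468, -0.315, 0.078], [0.469, -0.315, 0.071], [0.466, -0.315, 0.086], [0.466, -0.314, 0.068], [0.459, -0.314, 0.083], [0.466, -0.314, 0.083], [0.469, -0.314, 0.068], [0.464, -0.314, 0.061], [0.467, -0.314, 0.061], [0.464, -0.314, 0.077], [0.461, -0.314, 0.085], [0.464, -0.313, 0.071], [0.463, -0.313, 0.086], [0.466, -0.313, 0.079], [0.462, -0.313, 0.073], [0.461, -0.313, 0.081], [0.457, -0.313, 0.081], [0.455, -0.312, 0.083], [0.462, -0.312, 0.068], [0.462, -0.312, 0.062], [0.46, -0.312, 0.062], [0.459, -0.311, 0.085], [0.459, -0.311, 0.078], [0.457, -0.311, 0.0
[... 2235 characters left out ...]
-0.266, 0.079], [0.471, -0.266, 0.08], [0.465, -0.266, 0.082], [0.467, -0.265, 0.083], [0.462, -0.265, 0.083], [0.47, -0.265, 0.066], [0.471, -0.265, 0.077], [0.468, -0.265, 0.06], [0.469, -0.265, 0.078], [0.467, -0.264, 0.07], [0.467, -0.264, 0.081], [0.465, -0.263, 0.066], [0.464, -0.263, 0.084], [0.462, -0.263, 0.084], [0.458, -0.263, 0.085], [0.46, -0.263, 0.085], [0.465, -0.263, 0.076], [0.463, -0.262, 0.061], [0.463, -0.262, 0.07], [0.458, -0.262, 0.079], [0.462, -0.262, 0.081], [0.46, -0.261, 0.073], [0.46, -0.261, 0.082], [0.456, -0.261, 0.083], [0.461, -0.261, 0.066], [0.458, -0.26, 0.069], [0.458, -0.26, 0.078], [0.456, -0.26, 0.081], [0.456, -0.259, 0.065], [0.456, -0.259, 0.075]]
```

>>> step_arm(
  steps=[
    [[40,30,0],-5,0],
    [[90,67,0],-12,0],
    [[140,105,0],-20,0],
    [[190,142,0],-27,0],
    [[235,176,0],-33,0],
    [[280,210,0],-38,0],
    [[319,239,0],-40.8,0],
    [[319,239,-20],-40.8,0],
    [[319,239,-40],-40.8,0],
    [[319,239,-55],-40.8,0],
    [[319,239,-55],-40.8,0],
    [[319,239,-55],-40.8,0],
  ],
  force=50,
)

```text
time: 1.7
ee_pos: [0.4658, -0.2914, 0.1693]
tool_rot: [[0.904, -0.428, 0.001], [-0.428, -0.904, -0.001], [0.001, 0.0, -1.0]]
contact_force: [0.1, -0.5, 0.5]
finger_gap: 1.0
```

```bash
python3 - <<'E'
from h import *
s=env.read_state();print(s["time"],s["ee_pos"],s["tool_rot"][:,1] if hasattr(s["tool_rot"],'shape') else s["tool_rot"],s["joint_positions"])
a=read_camera("top");b=read_camera("side")
A=cv2.resize(a["img"][130:260,320:450],(400,400));B=cv2.resize(b["img"][80:210,240:370],(400,400))
cv2.imwrite("pics/d.png",np.hstack([A,B]))
E
```

```text
1.7 [ 0.46584022 -0.29141957  0.16933788] [-4.28262546e-01 -9.03654340e-01  1.57718057e-04] [-6.43755435e-01  4.12090238e-01  1.70824592e+00  3.32640024e-05
  1.02032823e+00  1.36959264e+00]
```

View pics/d.png

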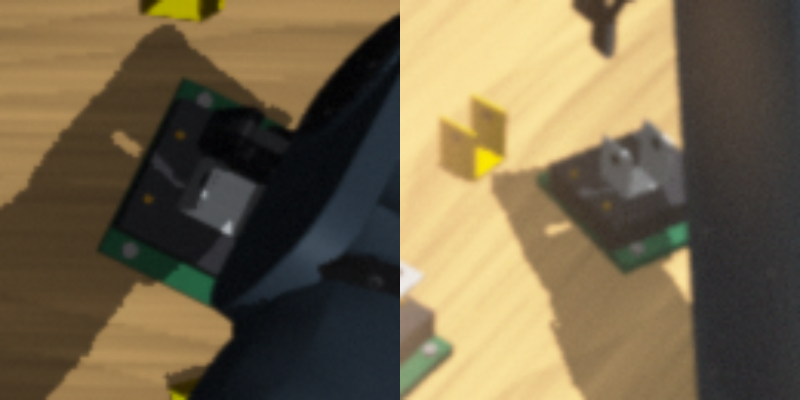

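The picture shows the right bracket (white, crop (225,195)) with the open gripper above it. The pose read agrees with the target, so I'm descending.

>>> step_arm(
  steps=[
    [[0,0,-20],0,0],
    [[0,0,-45],0,0],
    [[0,0,-65],0,0],
    [[0,0,-80],0,0],
    [[0,0,-92],0,0],
    [[0,0,-98],0,0],
    [[0,0,-102],0,0],
    [[0,0,-102],0,0],
  ],
)

```text
time: 2.8
ee_pos: [0.4657, -0.2911, 0.0668]
tool_rot: [[0.904, -0.428, 0.0], [-0.428, -0.904, -0.0], [0.0, 0.0, -1.0]]
contact_force: [-0.6, -0.1, 0.3]
finger_gap: 1.0
```

>>> step_arm(
  steps=[
    [[0,0,0],0,0.2],
    [[0,0,0],0,0.3],
    [[0,0,0],0,0.4],
    [[0,0,0],0,0.5],
    [[0,0,0],0,0.6],
    [[0,0,0],0,0.8],
    [[0,0,0],0,1],
    [[0,0,0],0,1],
    [[0,0,0],0,1],
  ],
  force=50,
)

```text
time: 3.92
ee_pos: [0.4658, -0.2913, 0.0673]
tool_rot: [[0.904, -0.428, 0.0], [-0.428, -0.904, -0.001], [0.001, 0.0, -1.0]]
contact_force: [-2.5, -0.5, 6.0]
finger_gap: 0.562
```

>>> step_arm(
  steps=[
    [[0,0,2],0,1],
    [[0,0,6],0,1],
    [[0,0,12],0,1],
    [[0,0,20],0,1],
    [[0,0,30],0,1],
    [[0,0,42],0,1],
    [[0,0,56],0,1],
    [[0,0,72],0,1],
    [[0,0,86],0,1],
    [[0,0,96],0,1],
    [[0,0,100],0,1],
    [[0,0,100],0,1],
  ],
)

```text
time: 5.42
ee_pos: [0.4656, -0.2911, 0.1667]
tool_rot: [[0.904, -0.428, -0.0], [-0.428, -0.904, 0.0], [-0.0, -0.0, -1.0]]
contact_force: [-0.2, 0.3, -1.2]
finger_gap: 0.559
```

```bash
python3 - <<'E'
from h import *
a=read_camera("top");b=read_camera("side")
A=cv2.resize(a["img"][130:260,320:450],(400,400));B=cv2.resize(b["img"][60:190,240:370],(400,400))
cv2.imwrite("pics/e.png",np.hstack([A,B]))
E
```

```text
(no output)
```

View pics/e.png

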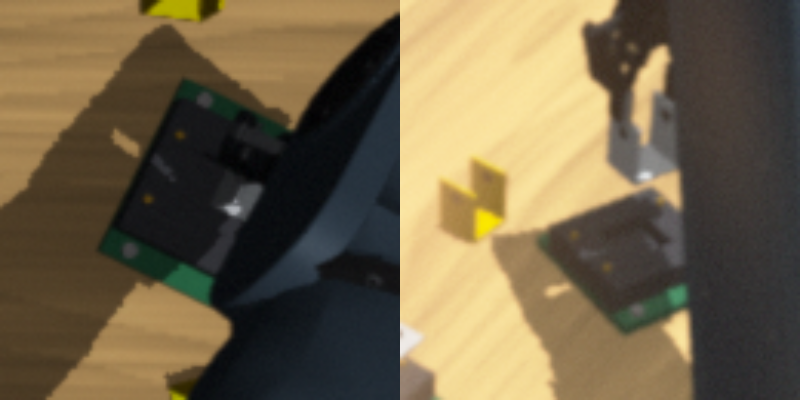

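The side crop shows the bracket held upright in the fingers at (640,150), clear of the now empty pocket at (630,240). Now carrying it to the tray.

>>> step_arm(
  steps=[
    [[0,15,0],0,1],
    [[0,45,0],0,1],
    [[0,85,0],1,1],
    [[0,130,0],3,1],
    [[0,175,0],5,1],
    [[0,220,0],7,1],
    [[0,265,0],9,1],
    [[0,310,0],11,1],
    [[0,355,0],13,1],
    [[0,400,0],15,1],
    [[0,440,0],17,1],
    [[0,475,0],18,1],
  ],
)

```text
time: 7.02
ee_pos: [0.4646, 0.1859, 0.1665]
tool_rot: [[0.992, -0.126, -0.0], [-0.126, -0.992, -0.0], [-0.0, 0.0, -1.0]]
contact_force: [0.2, -1.2, -1.5]
finger_gap: 0.562
```

>>> step_arm(
  steps=[
    [[1,30,0],0,1],
    [[1,55,0],0,1],
    [[1,73,0],0,1],
    [[1,82,0],0,1],
    [[1,82,-20],0,1],
    [[1,82,-45],0,1],
    [[1,82,-65],0,1],
    [[1,82,-80],0,1],
    [[1,82,-88],0,1],
    [[1,82,-88],0,1],
    [[1,82,-88],0,1],
  ],
)

```text
time: 8.4
ee_pos: [0.467, 0.266, 0.0793]
tool_rot: [[0.992, -0.128, 0.001], [-0.128, -0.992, 0.0], [0.001, -0.001, -1.0]]
contact_force: [0.5, -0.3, -1.7]
finger_gap: 0.561
```

```bash
python3 - <<'E'
from h import *
s=env.read_state();print(s["time"],s["ee_pos"],s["contact_force"],s["finger_gap"],s["joint_positions"])
a=read_camera("top");b=read_camera("side")
A=cv2.resize(a["img"][120:250,100:230],(400,400));B=cv2.resize(b["img"][190:320,130:260],(400,400))
cv2.imwrite("pics/f.png",np.hstack([A,B]))
I=b["img"].astype(int);P=pts(b)
Q=P[190:320,130:260].reshape(-1,3);J=I[190:320,130:260].reshape(-1,3)
m=(np.ptp(J,1)<35)&(J.mean(1)>90)&(Q[:,2]<.09)&(Q[:,2]>.003);print(m.sum(),np.percentile(Q[m],[0,3,10,50,97],axis=0).round(4))
E
```

```text
8.4 [0.4669727  0.26604378 0.07928112] [ 0.5197433  -0.33274799 -1.73472017] 0.5609758526634653 [4.31220919e-01 5.23229523e-01 1.80038042e+00 1.87492908e-05
 8.17010231e-01 2.13023288e+00]
1399 [[ 0.3662 -0.0272  0.0031]
 [ 0.3834  0.005   0.0057]
 [ 0.4448  0.0351  0.0135]
 [ 0.5069  0.1777  0.0399]
 [ 0.74    0.2906  0.0807]]
```

View pics/f.png

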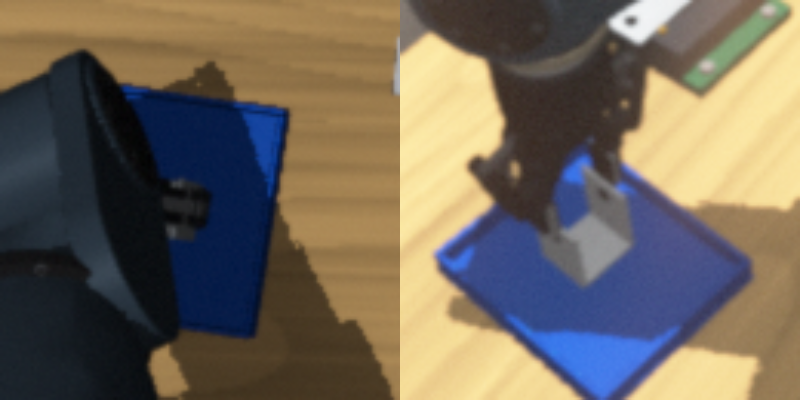

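The bracket is upright over the tray: side crop (590,235), web underside about 29 mm above the floor by the grip offset. I'm lowering it while watching the force.

>>> step_arm(
  steps=[
    [[0,0,-8],0,1],
    [[0,0,-16],0,1],
    [[0,0,-22],0,1],
    [[0,0,-25],0,1],
    [[0,0,-27],0,1],
    [[0,0,-27],0,1],
  ],
)

```text
time: 9.25
ee_pos: [0.4666, 0.2659, 0.0517]
tool_rot: [[0.992, -0.128, -0.0], [-0.128, -0.992, -0.0], [-0.0, 0.0, -1.0]]
contact_force: [-0.3, 0.3, -1.3]
finger_gap: 0.561
```

>>> step_arm(
  steps=[
    [[0,0,-1],0,1],
    [[0,0,-2],0,1],
    [[0,0,-2],0,1],
  ],
)

```text
time: 9.62
ee_pos: [0.4669, 0.266, 0.0503]
tool_rot: [[0.992, -0.128, 0.001], [-0.128, -0.992, 0.0], [0.001, -0.0, -1.0]]
contact_force: [-1.7, -1.7, 6.0]
finger_gap: 0.559
```

>>> step_arm(
  steps=[
    [[0,0,0],0,0.4],
    [[0,0,0],0,0.35],
    [[0,0,0],0,0.2],
    [[0,0,0],0,0],
    [[0,0,0],0,0],
    [[0,0,0],0,0],
    [[0,0,0],0,0],
  ],
)

```text
time: 10.5
ee_pos: [0.4666, 0.2659, 0.0497]
tool_rot: [[0.992, -0.128, 0.0], [-0.128, -0.992, -0.0], [0.0, 0.0, -1.0]]
contact_force: [-0.1, -0.1, -0.3]
finger_gap: 0.998
```

>>> step_arm(
  steps=[
    [[0,0,8],0,0],
    [[0,0,20],0,0],
    [[0,0,40],0,0],
    [[0,0,70],0,0],
    [[0,0,100],0,0],
    [[0,0,130],0,0],
    [[0,0,160],0,0],
    [[0,-40,170],0,0],
    [[0,-90,170],0,0],
    [[0,-140,170],0,0],
    [[0,-190,170],0,0],
    [[0,-240,170],0,0],
  ],
)

```text
time: 12.0
ee_pos: [0.4664, 0.0244, 0.2207]
tool_rot: [[0.992, -0.128, 0.001], [-0.128, -0.992, -0.0], [0.001, -0.0, -1.0]]
contact_force: [0.2, -0.1, -0.4]
finger_gap: 1.001
```

>>> step_arm(
  steps=[
    [[0,-45,0],0,0],
    [[0,-90,0],0,0],
    [[0,-135,0],0,0],
    [[0,-180,0],0,0],
    [[0,-220,0],0,0],
    [[0,-250,0],0,0],
    [[0,-250,0],0,0],
    [[0,-250,0],0,0],
  ],
)

```text
time: 13.0
ee_pos: [0.4665, -0.2235, 0.2201]
tool_rot: [[0.992, -0.128, 0.0], [-0.128, -0.992, 0.0], [0.0, -0.0, -1.0]]
contact_force: [-0.6, -0.2, -0.3]
finger_gap: 0.999
```

```bash
python3 - <<'E'
from h import *
s=env.read_state();print(s["time"],s["ee_pos"],s["contact_force"],s["finger_gap"])
a=read_camera("top");b=read_camera("side")
A=cv2.resize(a["img"][110:250,100:310],(480,320));B=cv2.resize(b["img"][190:330,130:260],(300,320))
cv2.imwrite("pics/g.png",np.hstack([A,B]))
P=pts(a)[150:230,120:195];J=a["img"].astype(int)[150:230,120:195]
m=(np.ptp(J,2)<35)&(J.mean(2)>100);q=P[m];print(m.sum(),np.percentile(q,[2,50,98],axis=0).round(4))
t=q[(q[:,2]>.055)&(q[:,2]<.08)];print(cv2.minAreaRect((t[:,:2]*1000).astype(np.float32)),np.median(t[:,2]))
E
```

```text
13.0 [ 0.46653183 -0.22350927  0.22014331] [-0.62546794 -0.23720193 -0.26494106] 0.999494793880443
285 [[3.801e-01 2.397e-01 3.000e-04]
 [4.661e-01 2.728e-01 1.000e-02]
 [4.881e-01 3.478e-01 6.830e-02]]
((465.8116149902344, 265.71502685546875), (49.1343879699707, 39.580997467041016), 82.94339752197266) 0.06513303465708017
```

View pics/g.png

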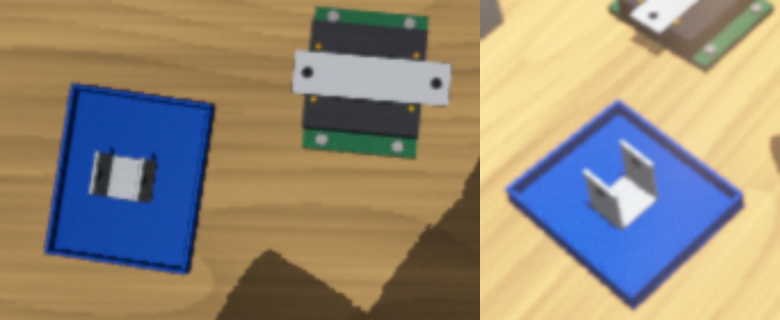

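The bracket stands legs up in the middle of the tray (top crop (123,177), side crop (622,190)). The blank still lies across its die at (370,78). Handing in.

```bash
python3 -c "from cell import env; print(env.job_done())"
```

```text
the job is handed in; nothing more can be done
None
```

I lifted the bracket out of die_a, carried it over to the blue tray, lowered it until the floor took its weight, then released it and moved the arm clear. The job was handed in at about 13 s.

- **Lift:** the bracket rose about 100 mm, and the side view showed it upright in the fingers above the empty pocket.
- **Set-down:** contact came at the height I expected, with about 6 N at the wrist.
- **Final position:** depth from the top camera puts the bracket about 1 mm from the tray's centre. The leg tops are at about 65 mm, as they should be for a bracket standing flat on the tray floor, and both views show it legs up.
- **Blank:** in the last picture it still lies across its die between the pins. I checked this by eye only and did not measure its distance from the start.
- **Gripper:** fully open, and the last force reading was close to zero.

None of the checks failed or disagreed. The hand-in reports no verdict.

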